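# Rake ochre lumps into an even drying layer

## Task

The washed ochre lumps are heaped at one end of the drying tray. Take the small rake from its rest and, in slow steady strokes with the teeth gliding on the blotting boards under light pressure, rake the lumps out into one even layer over the whole length of the tray (about as many in each third, each lying on the boards, none piled on others), then lay the rake back in its rest as you found it. Do not dig into the boards or crush the crumbly lumps, touch the lumps only with the rake, and leave the other things where they stand.

Things in the scene. Friction and masses are not known exactly. Their poses are not given: they have to be found in the camera images.
- tray: Fixed open timber drying tray, outside 150 x 312 mm, 38 mm high; walls 9 mm, so 132 x 294 mm inside. Origin: centre of its underside, on the table; x across its width, y along its length, z up. The heap of lumps lies towards its +y end. Its bed is described at tray_rim.
- tray_rim (a point): Middle of the tray's mouth, level with its rim, 38 mm above its underside; axes as the tray. The bed below is a stack of flat pale blotting boards that fills the inside. Their top lies 15 to 27 mm below this point and is not quite level along the tray (up to 1.2 degrees, either end higher): both differ each run, are not measured and must be felt for. The boards are firm and dent under about 20 N.
- rest: Fixed timber tool rest: foot 60 x 92 x 12 mm, two upright cheeks 26 x 12 mm and 110 mm high, 42 mm clear between them, joined by a round cross bar of 12 mm diameter on which the rake's handle lies. Origin: centre of its underside; y along the cross bar, x towards the rake's teeth when the rake lies in it.
- rest_bar (a point): Middle of the rest's cross bar, on the bar's axis, 85 mm above the table. Axes as the rest.
- rake: Small loose hand rake, 0.16 kg: 8 steel teeth (5 mm thick, 100 mm over all) straight down from a back bar 104 mm wide, its top 45 mm above the tips; a flat-sided wooden handle, 16 mm wide, leaves towards -x and rises at 28 degrees, ending 134 mm behind and 110 mm above the tips. Origin: middle of the row of tooth tips; y along the row, z up. In the rest it stands tips on the table, level.
- rake_teeth (a point): Middle of the row of tooth tips (the rake's origin). Axes as the rake. With the rake in its rest, at the start and at the end, this point lies 113 mm ahead (+x) of the rest's origin, at table level, the handle lying on the cross bar between the cheeks.
- rake_grip (a point): Point on the axis of the rake's handle to hold it by: 49 mm behind (-x) and 68 mm above the tooth tips; the handle is 16 mm wide there (along y). Axes as the rake.
- rake_end (a point): Point on the axis of the rake's handle near its end, 106 mm behind and 98 mm above the tips: in the rest it lies 7 mm ahead of and 13 mm above the cross bar's axis. Axes as the rake.
- spray: Bystander: blue trigger spray bottle, 66 mm across, 185 mm high. Origin: centre of its underside.
- gumjar: Bystander: amber lidded jar, 64 mm across, 75 mm high. Origin: centre of its underside.
- muller: Bystander: glass paint muller, 68 mm across the foot, 94 mm high. Origin: centre of its underside.
- lump0_c (a point): Centre (half-way up) of loose ochre lump 0 of 9: a blocky brown stone that crumbles under about 25 N, about 24 x 23 mm and 15 to 17 mm high, about 20 g; z axis up when it lies as at the start.
- lump1_c (a point): Centre (half-way up) of loose ochre lump 1 of 9: a blocky brown stone that crumbles under about 25 N, about 24 x 23 mm and 15 to 17 mm high, about 20 g; z axis up when it lies as at the start.
- lump2_c (a point): Centre (half-way up) of loose ochre lump 2 of 9: a blocky brown stone that crumbles under about 25 N, about 24 x 23 mm and 15 to 17 mm high, about 20 g; z axis up when it lies as at the start.
- lump3_c (a point): Centre (half-way up) of loose ochre lump 3 of 9: a blocky brown stone that crumbles under about 25 N, about 24 x 23 mm and 15 to 17 mm high, about 20 g; z axis up when it lies as at the start.
- lump4_c (a point): Centre (half-way up) of loose ochre lump 4 of 9: a blocky brown stone that crumbles under about 25 N, about 24 x 23 mm and 15 to 17 mm high, about 20 g; z axis up when it lies as at the start.
- lump5_c (a point): Centre (half-way up) of loose ochre lump 5 of 9: a blocky brown stone that crumbles under about 25 N, about 24 x 23 mm and 15 to 17 mm high, about 20 g; z axis up when it lies as at the start.
- lump6_c (a point): Centre (half-way up) of loose ochre lump 6 of 9: a blocky brown stone that crumbles under about 25 N, about 24 x 23 mm and 15 to 17 mm high, about 20 g; z axis up when it lies as at the start.
- lump7_c (a point): Centre (half-way up) of loose ochre lump 7 of 9: a blocky brown stone that crumbles under about 25 N, about 24 x 23 mm and 15 to 17 mm high, about 20 g; z axis up when it lies as at the start.
- lump8_c (a point): Centre (half-way up) of loose ochre lump 8 of 9: a blocky brown stone that crumbles under about 25 N, about 24 x 23 mm and 15 to 17 mm high, about 20 g; z axis up when it lies as at the start.

How it is judged:
On the way, in this order (a step that is already met when the one before it is completed fails the run):
1. the rake is lifted off the table (teeth more than 30 mm up) (height (world z) of rake_teeth above 0.03 m), for 0.1 s.
2. the rake's teeth are drawn along the bed for 0.8 s without losing touch with it (over 1 N, moving over 20 mm/s) (contact force between rake and tray above 1 N and linear speed of rake above 0.02 m/s and x of rake_teeth in the frame of tray between -0.04 and 0.04 m and y of rake_teeth in the frame of tray between -0.145 and 0.145 m and z of rake_teeth in the frame of tray below 0.03 m), for 0.8 s.
At the end, for the whole second after the job is handed in: Each third of the bed (98 mm) holds at least two of the nine lumps; all lie still in the tray, each resting on the boards, not borne by other lumps alone. Rake still in its rest: tips within 8 mm of the table, upright within 7 deg, handle end within 30 mm of the bar (18 along it) (((y of lump0_c in the frame of tray between -0.15 and -0.049 m and (y of lump1_c in the frame of tray between -0.15 and -0.049 m or y of lump2_c in the frame of tray between -0.15 and -0.049 m or y of lump3_c in the frame of tray between -0.15 and -0.049 m or y of lump4_c in the frame of tray between -0.15 and -0.049 m or y of lump5_c in the frame of tray between -0.15 and -0.049 m or y of lump6_c in the frame of tray between -0.15 and -0.049 m or y of lump7_c in the frame of tray between -0.15 and -0.049 m or y of lump8_c in the frame of tray between -0.15 and -0.049 m)) or (y of lump1_c in the frame of tray between -0.15 and -0.049 m and (y of lump2_c in the frame of tray between -0.15 and -0.049 m or y of lump3_c in the frame of tray between -0.15 and -0.049 m or y of lump4_c in the frame of tray between -0.15 and -0.049 m or y of lump5_c in the frame of tray between -0.15 and -0.049 m or y of lump6_c in the frame of tray between -0.15 and -0.049 m or y of lump7_c in the frame of tray between -0.15 and -0.049 m or y of lump8_c in the frame of tray between -0.15 and -0.049 m)) or (y of lump2_c in the frame of tray between -0.15 and -0.049 m and (y of lump3_c in the frame of tray between -0.15 and -0.049 m or y of lump4_c in the frame of tray between -0.15 and -0.049 m or y of lump5_c in the frame of tray between -0.15 and -0.049 m or y of lump6_c in the frame of tray between -0.15 and -0.049 m or y of lump7_c in the frame of tray between -0.15 and -0.049 m or y of lump8_c in the frame of tray between -0.15 and -0.049 m)) or (y of lump3_c in the frame of tray between -0.15 and -0.049 m and (y of lump4_c in the frame of tray between -0.15 and -0.049 m or y of lump5_c in the frame of tray between -0.15 and -0.049 m or y of lump6_c in the frame of tray between -0.15 and -0.049 m or y of lump7_c in the frame of tray between -0.15 and -0.049 m or y of lump8_c in the frame of tray between -0.15 and -0.049 m)) or (y of lump4_c in the frame of tray between -0.15 and -0.049 m and (y of lump5_c in the frame of tray between -0.15 and -0.049 m or y of lump6_c in the frame of tray between -0.15 and -0.049 m or y of lump7_c in the frame of tray between -0.15 and -0.049 m or y of lump8_c in the frame of tray between -0.15 and -0.049 m)) or (y of lump5_c in the frame of tray between -0.15 and -0.049 m and (y of lump6_c in the frame of tray between -0.15 and -0.049 m or y of lump7_c in the frame of tray between -0.15 and -0.049 m or y of lump8_c in the frame of tray between -0.15 and -0.049 m)) or (y of lump6_c in the frame of tray between -0.15 and -0.049 m and (y of lump7_c in the frame of tray between -0.15 and -0.049 m or y of lump8_c in the frame of tray between -0.15 and -0.049 m)) or (y of lump7_c in the frame of tray between -0.15 and -0.049 m and y of lump8_c in the frame of tray between -0.15 and -0.049 m)) and ((y of lump0_c in the frame of tray between -0.049 and 0.049 m and (y of lump1_c in the frame of tray between -0.049 and 0.049 m or y of lump2_c in the frame of tray between -0.049 and 0.049 m or y of lump3_c in the frame of tray between -0.049 and 0.049 m or y of lump4_c in the frame of tray between -0.049 and 0.049 m or y of lump5_c in the frame of tray between -0.049 and 0.049 m or y of lump6_c in the frame of tray between -0.049 and 0.049 m or y of lump7_c in the frame of tray between -0.049 and 0.049 m or y of lump8_c in the frame of tray between -0.049 and 0.049 m)) or (y of lump1_c in the frame of tray between -0.049 and 0.049 m and (y of lump2_c in the frame of tray between -0.049 and 0.049 m or y of lump3_c in the frame of tray between -0.049 and 0.049 m or y of lump4_c in the frame of tray between -0.049 and 0.049 m or y of lump5_c in the frame of tray between -0.049 and 0.049 m or y of lump6_c in the frame of tray between -0.049 and 0.049 m or y of lump7_c in the frame of tray between -0.049 and 0.049 m or y of lump8_c in the frame of tray between -0.049 and 0.049 m)) or (y of lump2_c in the frame of tray between -0.049 and 0.049 m and (y of lump3_c in the frame of tray between -0.049 and 0.049 m or y of lump4_c in the frame of tray between -0.049 and 0.049 m or y of lump5_c in the frame of tray between -0.049 and 0.049 m or y of lump6_c in the frame of tray between -0.049 and 0.049 m or y of lump7_c in the frame of tray between -0.049 and 0.049 m or y of lump8_c in the frame of tray between -0.049 and 0.049 m)) or (y of lump3_c in the frame of tray between -0.049 and 0.049 m and (y of lump4_c in the frame of tray between -0.049 and 0.049 m or y of lump5_c in the frame of tray between -0.049 and 0.049 m or y of lump6_c in the frame of tray between -0.049 and 0.049 m or y of lump7_c in the frame of tray between -0.049 and 0.049 m or y of lump8_c in the frame of tray between -0.049 and 0.049 m)) or (y of lump4_c in the frame of tray between -0.049 and 0.049 m and (y of lump5_c in the frame of tray between -0.049 and 0.049 m or y of lump6_c in the frame of tray between -0.049 and 0.049 m or y of lump7_c in the frame of tray between -0.049 and 0.049 m or y of lump8_c in the frame of tray between -0.049 and 0.049 m)) or (y of lump5_c in the frame of tray between -0.049 and 0.049 m and (y of lump6_c in the frame of tray between -0.049 and 0.049 m or y of lump7_c in the frame of tray between -0.049 and 0.049 m or y of lump8_c in the frame of tray between -0.049 and 0.049 m)) or (y of lump6_c in the frame of tray between -0.049 and 0.049 m and (y of lump7_c in the frame of tray between -0.049 and 0.049 m or y of lump8_c in the frame of tray between -0.049 and 0.049 m)) or (y of lump7_c in the frame of tray between -0.049 and 0.049 m and y of lump8_c in the frame of tray between -0.049 and 0.049 m)) and ((y of lump0_c in the frame of tray between 0.049 and 0.15 m and (y of lump1_c in the frame of tray between 0.049 and 0.15 m or y of lump2_c in the frame of tray between 0.049 and 0.15 m or y of lump3_c in the frame of tray between 0.049 and 0.15 m or y of lump4_c in the frame of tray between 0.049 and 0.15 m or y of lump5_c in the frame of tray between 0.049 and 0.15 m or y of lump6_c in the frame of tray between 0.049 and 0.15 m or y of lump7_c in the frame of tray between 0.049 and 0.15 m or y of lump8_c in the frame of tray between 0.049 and 0.15 m)) or (y of lump1_c in the frame of tray between 0.049 and 0.15 m and (y of lump2_c in the frame of tray between 0.049 and 0.15 m or y of lump3_c in the frame of tray between 0.049 and 0.15 m or y of lump4_c in the frame of tray between 0.049 and 0.15 m or y of lump5_c in the frame of tray between 0.049 and 0.15 m or y of lump6_c in the frame of tray between 0.049 and 0.15 m or y of lump7_c in the frame of tray between 0.049 and 0.15 m or y of lump8_c in the frame of tray between 0.049 and 0.15 m)) or (y of lump2_c in the frame of tray between 0.049 and 0.15 m and (y of lump3_c in the frame of tray between 0.049 and 0.15 m or y of lump4_c in the frame of tray between 0.049 and 0.15 m or y of lump5_c in the frame of tray between 0.049 and 0.15 m or y of lump6_c in the frame of tray between 0.049 and 0.15 m or y of lump7_c in the frame of tray between 0.049 and 0.15 m or y of lump8_c in the frame of tray between 0.049 and 0.15 m)) or (y of lump3_c in the frame of tray between 0.049 and 0.15 m and (y of lump4_c in the frame of tray between 0.049 and 0.15 m or y of lump5_c in the frame of tray between 0.049 and 0.15 m or y of lump6_c in the frame of tray between 0.049 and 0.15 m or y of lump7_c in the frame of tray between 0.049 and 0.15 m or y of lump8_c in the frame of tray between 0.049 and 0.15 m)) or (y of lump4_c in the frame of tray between 0.049 and 0.15 m and (y of lump5_c in the frame of tray between 0.049 and 0.15 m or y of lump6_c in the frame of tray between 0.049 and 0.15 m or y of lump7_c in the frame of tray between 0.049 and 0.15 m or y of lump8_c in the frame of tray between 0.049 and 0.15 m)) or (y of lump5_c in the frame of tray between 0.049 and 0.15 m and (y of lump6_c in the frame of tray between 0.049 and 0.15 m or y of lump7_c in the frame of tray between 0.049 and 0.15 m or y of lump8_c in the frame of tray between 0.049 and 0.15 m)) or (y of lump6_c in the frame of tray between 0.049 and 0.15 m and (y of lump7_c in the frame of tray between 0.049 and 0.15 m or y of lump8_c in the frame of tray between 0.049 and 0.15 m)) or (y of lump7_c in the frame of tray between 0.049 and 0.15 m and y of lump8_c in the frame of tray between 0.049 and 0.15 m)) and z of lump0_c in the frame of tray between 0.01 and 0.042 m and z of lump1_c in the frame of tray between 0.01 and 0.042 m and z of lump2_c in the frame of tray between 0.01 and 0.042 m and z of lump3_c in the frame of tray between 0.01 and 0.042 m and z of lump4_c in the frame of tray between 0.01 and 0.042 m and z of lump5_c in the frame of tray between 0.01 and 0.042 m and z of lump6_c in the frame of tray between 0.01 and 0.042 m and z of lump7_c in the frame of tray between 0.01 and 0.042 m and z of lump8_c in the frame of tray between 0.01 and 0.042 m and x of lump0_c in the frame of tray between -0.067 and 0.067 m and x of lump1_c in the frame of tray between -0.067 and 0.067 m and x of lump2_c in the frame of tray between -0.067 and 0.067 m and x of lump3_c in the frame of tray between -0.067 and 0.067 m and x of lump4_c in the frame of tray between -0.067 and 0.067 m and x of lump5_c in the frame of tray between -0.067 and 0.067 m and x of lump6_c in the frame of tray between -0.067 and 0.067 m and x of lump7_c in the frame of tray between -0.067 and 0.067 m and x of lump8_c in the frame of tray between -0.067 and 0.067 m and y of lump0_c in the frame of tray between -0.149 and 0.149 m and y of lump1_c in the frame of tray between -0.149 and 0.149 m and y of lump2_c in the frame of tray between -0.149 and 0.149 m and y of lump3_c in the frame of tray between -0.149 and 0.149 m and y of lump4_c in the frame of tray between -0.149 and 0.149 m and y of lump5_c in the frame of tray between -0.149 and 0.149 m and y of lump6_c in the frame of tray between -0.149 and 0.149 m and y of lump7_c in the frame of tray between -0.149 and 0.149 m and y of lump8_c in the frame of tray between -0.149 and 0.149 m and linear speed of each of lump0, lump1, lump2, lump3, lump4, lump5, lump6, lump7, lump8, rake below 0.02 m/s and contact force between each of lump0, lump1, lump2, lump3, lump4, lump5, lump6, lump7, lump8 and tray above 0.02 N and horizontal distance between rake_end and rest_bar below 0.03 m and y of rake_end in the frame of rest between -0.018 and 0.018 m and angle between rake's own z axis and vertical below 0.12 rad and height (world z) of rake_teeth below 0.008 m); the robot touches nothing.
It fails at once if the rake presses on the tray or its boards with more than 20 N (contact force between rake and tray above 20 N).
It fails at once if the rake presses on a lump with more than 25 N (contact force between rake and lump0 above 25 N or contact force between rake and lump1 above 25 N or contact force between rake and lump2 above 25 N or contact force between rake and lump3 above 25 N or contact force between rake and lump4 above 25 N or contact force between rake and lump5 above 25 N or contact force between rake and lump6 above 25 N or contact force between rake and lump7 above 25 N or contact force between rake and lump8 above 25 N).
It fails at once if a lump is touched by the robot itself ((contact force between the fingers and lump0 above 0.2 N or contact force between the fingers and lump1 above 0.2 N or contact force between the fingers and lump2 above 0.2 N or contact force between the fingers and lump3 above 0.2 N or contact force between the fingers and lump4 above 0.2 N or contact force between the fingers and lump5 above 0.2 N or contact force between the fingers and lump6 above 0.2 N or contact force between the fingers and lump7 above 0.2 N or contact force between the fingers and lump8 above 0.2 N) or (contact force between the arm and lump0 above 0.2 N or contact force between the arm and lump1 above 0.2 N or contact force between the arm and lump2 above 0.2 N or contact force between the arm and lump3 above 0.2 N or contact force between the arm and lump4 above 0.2 N or contact force between the arm and lump5 above 0.2 N or contact force between the arm and lump6 above 0.2 N or contact force between the arm and lump7 above 0.2 N or contact force between the arm and lump8 above 0.2 N)).
It fails at once if a bystander is moved more than 15 mm (distance of any of spray, gumjar, muller from where it was at the start of the episode above 0.015 m).
It also fails if it takes over 72 s, if anything falls off the work surface, if the arm or the gripper's body presses on something with over 40 N, if the wrist force passes 120 N, or if a joint passes its speed limit or range.

## Robot

A 6-joint arm with a two-finger parallel gripper is mounted at the origin on the work surface. World frame = base frame: x ahead of the robot, y to its left, z up, the work surface at z = 0. Lengths are in m, angles in rad, forces in N, time in s.
With the tool pointing down it reaches from about 0.25 to 0.725 m from the base axis. Payload 9.7 kg.
Tool frame: the origin (TCP) lies at the very end of the fingers, on their centre line; the grasp point (between the pads) lies 19 mm behind it; x points along the fingers, z is the direction in which the jaws open and shut, and the axes are right-handed (so a half turn about x gives the same grasp; the last joint's range is limited). The gripper opens to 85 mm and grips with 20 to 120 N. Pads are 22 mm wide; open, the fingers measure 114 mm over their backs; the gripper's body (76 mm by 85 mm) begins 54 mm behind the grasp point. The pads swing forward as they close: fully open they stand 13 mm farther back than shut.
Start: joints at [1.319, 0.087, 0.176, 1.66, 0, 1.571], TCP at [0.137, 0.533, 0.231] pointing down, gripper open.
Joint ranges: [-3.13, 3.13], [-0.85, 1.81], [-1.15, 1.24], [-2.2, 2.28], [-1.44, 1.52], [-3.14, 3.14]. Speed limits (rad/s): [2.22, 2.22, 2.57, 3.14, 3.14, 3.14].

## Interface

Orientations are given as a rotation vector (axis times angle).
In Python, from plant import monitor, vision, job_done gives the robot as it stands.
- The arm moves only by the shell command python3 -m crank 'ROWS' [FORCE]. ROWS is JSON, a list of rows, each a list of 5 numbers: the opening, from 0 (shut) to 1 (fully open), then the shift along the world's x, y, z each as a share of 300 mm, from -1 to 1, then the turn about the world's z as a share of 45 degrees, from -1 to 1. In form: [[claw, x, y, z, spin], ...]. A call has 1 to 8 rows; each row is the pose to reach, as a shift and turn from the pose measured when the call began; what a row does not reach only later rows make up. A row lasts 1/12 s, in which the tool goes at most 41.7 mm and 7.16 degrees, less where a joint would pass 70% of its speed; a pose out of reach is approached as far as the arm can. A call with a number of a shift or a turn outside -1 to 1 is refused whole. A call with a gripper value outside its range is refused whole. The fingers move at their own pace and stop on an object; FORCE is the grip in N (left out, the last holds). Time passes only in rows, so rows that repeat a pose let the fingers close. It gives the time, the measured TCP pose, the force and the opening at its end, in the units of the state.
- monitor.get_state(): the state, without advancing time (a new reading comes with each control period).
- vision.get_image(name): name is "scene" or "top" or "wrist"; returns a dict with "pixels" (420x560x3 uint8, red, green, blue), "camera_matrix" (3x3 intrinsics, pixels), "view" (4x4, takes a point from world to camera coordinates). Camera axes: x right, y up, looking along -z (the intrinsics and any distortion apply to the point x, -y, -z); pixel columns grow to the right and rows downward; lengths in m; the calibration is good to about 2 mm. A picture is of the moment at which its call begins. There is no depth.
- job_done(): hands the job in, once; it reports no verdict.
The state is a dict: "t": time; "q": joint angles; "joint_vel": joint speeds; "tau": joint torques, N m; "tcp_pos": TCP position; "ee_rot": TCP orientation; "force": force on the tool from outside, world axes, zero at the start; "torque": the same for the moment, N m; "grip_width": opening from 0.0 (shut) to 1.0 (fully open).
Only numpy, scipy, OpenCV 4.12 (cv2) and the standard library are available. Lean on these libraries where they do the work, as an engineer would, in place of code of your own. Each camera call takes 0.05 s, during which the arm holds its last target. There are 200 camera calls.

## Working session

There is one attempt and no reset: what is moved stays moved. The work goes in short steps, Python scripts to look and compute and a shell command to move; the robot and the scene stay as the last step left them, time stands still between calls to the robot, and variables do not carry over. Pictures are saved under pics/ and viewed, about 8 in all and at most 12, crops included, and the job is handed in when it is done.

```bash
mkdir -p pics; ls; cat > h.py <<'E'
import numpy as np, cv2, json
from plant import monitor, vision
def shot(cam,name):
    d=vision.get_image(cam); cv2.imwrite(f'pics/{name}.png',d['pixels'][:,:,::-1])
    np.savez(f'pics/{name}.npz',K=d['camera_matrix'],V=d['view'],p=d['pixels'])
def ray(name,u,v,z):
    f=np.load(f'pics/{name}.npz');K,V=f['K'],f['V']
    r=np.linalg.inv(K)@[u,v,1]; r=np.array([r[0],-r[1],-r[2]])
    R,t=V[:3,:3],V[:3,3]; o=-R.T@t; d=R.T@r
    return o+d*(z-o[2])/d[2]
def proj(name,P):
    f=np.load(f'pics/{name}.npz');K,V=f['K'],f['V']
    P=np.atleast_2d(P); c=P@V[:3,:3].T+V[:3,3]; c=c*[1,-1,-1]; q=c@K.T
    return q[:,:2]/q[:,2:]
E
python3 - <<'E'
from h import *
for c in ('top','scene'):shot(c,c+'0')
s=monitor.get_state();print({k:np.round(v,3) for k,v in s.items()})
a=cv2.imread('pics/top0.png');cv2.imwrite('pics/top0b.png',cv2.resize(a,(800,600),interpolation=cv2.INTER_CUBIC))
for c in('top0','scene0'):
  f=np.load(f'pics/{c}.npz');print(f['K'],-f['V'][:3,:3].T@f['V'][:3,3])
E
```

```text
pics
{'t': np.float64(0.1), 'q': array([ 1.319,  0.087,  0.175,  1.66 , -0.   ,  1.571]), 'joint_vel': array([-0.002, -0.002,  0.001,  0.001, -0.001, -0.002]), 'tau': array([-0.0000e+00, -5.2156e+01,  4.6566e+01,  1.6000e-02, -0.0000e+00,
        0.0000e+00]), 'tcp_pos': array([0.137, 0.532, 0.231]), 'ee_rot': array([-1.022,  1.319,  1.021]), 'force': array([-0.086, -0.61 , -0.057]), 'torque': array([-0.009,  0.014, -0.006]), 'grip_width': np.float64(1.002)}
[[489.85501792   0.         276.39365655]
 [  0.         489.85501792 204.49883125]
 [  0.           0.           1.        ]] [ 0.50586988 -0.00936799  1.13240956]
[[385.4594133    0.         275.42271949]
 [  0.         385.4594133  207.81909027]
 [  0.           0.           1.        ]] [1.17065715 0.0448615  0.60063263]
```

View pics/top0b.png

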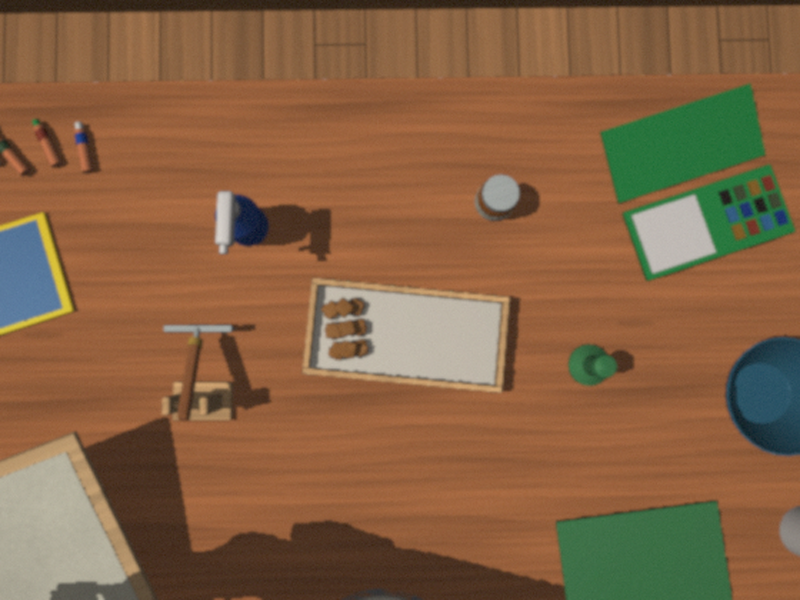

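View pics/scene0.png

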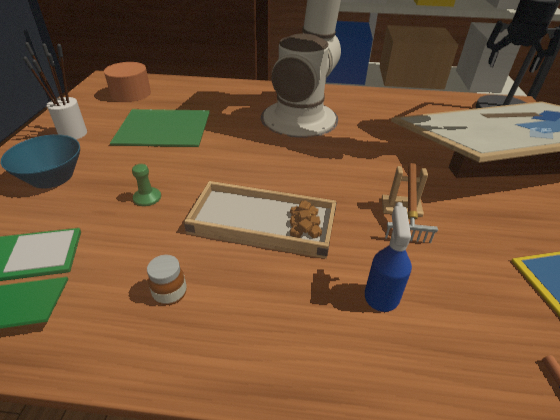

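The top view has world +x up and +y left. In the 800-px picture the tray rim corners are about (314,279), (510,297), (503,390), (304,372), with the heap at the left (+y) end. The rake's back bar runs (164,328)-(232,328), and its handle end is at about (184,418). The spray is near (240,220).

```bash
python3 - <<'E'
from h import *
k=.7
def r(u,v,z): return ray('top0',u*k,v*k,z)
c=[r(*p,.038) for p in((314,279),(510,297),(503,390),(304,372))]
print('tray',np.round(c,4),'cen',np.mean(c,0).round(4),[np.linalg.norm(c[i]-c[i-1]).round(4) for i in range(4)])
y=(c[0]+c[3]-c[1]-c[2]);print('tray y dir deg',np.degrees(np.arctan2(y[1],y[0])))
b=[r(164,328,.045),r(232,328,.045)];print('bar',b,np.linalg.norm(b[0]-b[1]))
print('handle end',r(184,418,.110)); print('rest cheeks top', r(167,406,.11),r(203,404,.11))
print('foot corner',r(232,418,.012),r(232,384,.012))
for n,p,z in(('spray',(240,220),.15),('gumjar',(501,192),.075),('muller',(605,365),.094),('board',(75,435),.05)):print(n,r(*p,z).round(3))
a=cv2.imread('pics/top0.png')
A=cv2.resize(a[210:305,100:200],(800,760),interpolation=cv2.INTER_CUBIC)[:600]
B=cv2.resize(a[190:280,205:365],(800,450),interpolation=cv2.INTER_CUBIC)
cv2.imwrite('pics/c1.png',cv2.resize(np.vstack([A,B]),(457,600)))
E
```

```text
tray [[ 0.616   0.0934  0.038 ]
 [ 0.5816 -0.2139  0.038 ]
 [ 0.4367 -0.198   0.038 ]
 [ 0.4714  0.1107  0.038 ]] cen [ 0.5264 -0.0519  0.038 ] [np.float64(0.1456), np.float64(0.3093), np.float64(0.1457), np.float64(0.3106)]
tray y dir deg 83.597493190882
bar [array([0.54387952, 0.32458637, 0.045     ]), array([0.54170172, 0.22016263, 0.045     ])] 0.10444644206730717
handle end [0.41178337 0.27547072 0.11      ]
rest cheeks top [0.4294223 0.2998128 0.11     ] [0.43108848 0.24832679 0.11      ]
foot corner [0.40100694 0.22754855 0.012     ] [0.45423169 0.22739078 0.012     ]
spray [0.691 0.186 0.15 ]
gumjar [ 0.741 -0.199  0.075]
muller [ 0.474 -0.342  0.094]
board [0.385 0.456 0.05 ]
```

View pics/c1.png

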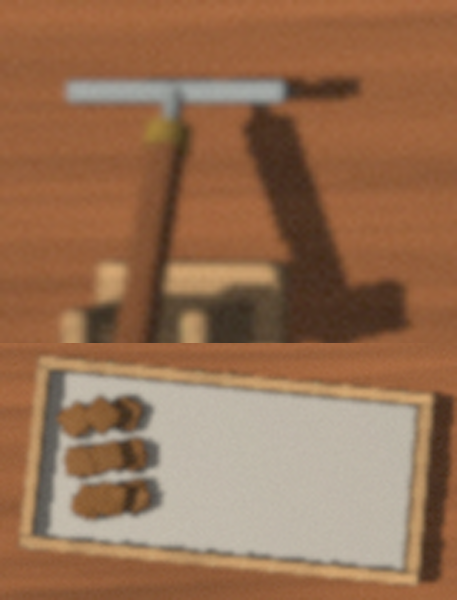

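The crop shows three lump columns with a second layer, close to the +y end wall. The rake yaw looks to be about -1.3°, and the tray yaw -6.4°. I'll work out the tool yaw now and take a wrist view once I'm above the rake.

```bash
python3 - <<'E'
from h import *
from scipy.spatial.transform import Rotation as R
s=monitor.get_state();M=R.from_rotvec(s['ee_rot']).as_matrix();print(M.round(3))
print('yaw z axis',np.degrees(np.arctan2(M[1,2],M[0,2])))
print('shift/0.3',(np.array([.494,.2735,.17])-s['tcp_pos'])/.3)
E
```

```text
[[-0.    -0.968  0.249]
 [-0.001  0.249  0.968]
 [-1.    -0.    -0.001]]
yaw z axis 75.5735464670393
shift/0.3 [ 1.19006265 -0.86321695 -0.20223469]
```

```bash
python3 -m crank '[[0.6,0.15,-0.11,0,0.1],[0.6,0.3,-0.22,0,0.15],[0.6,0.45,-0.33,0,0.2],[0.6,0.6,-0.44,0,0.29],[0.6,0.7,-0.54,-0.05,0.29],[0.6,0.8,-0.64,-0.1,0.29],[0.6,0.9,-0.7,-0.1,0.29],[0.6,0.95,-0.8,-0.1,0.29]]' 60
python3 -m crank '[[0.6,0.1,-0.05,-0.05,0],[0.6,0.2,-0.06,-0.1,0],[0.6,0.24,-0.063,-0.1,0],[0.6,0.24,-0.063,-0.1,0],[0.6,0.24,-0.063,-0.1,0]]'
python3 - <<'E'
from h import *
print(monitor.get_state()['q'].round(3))
shot('wrist','w1');shot('top','top1')
E
```

```text
t: 0.77
tcp_pos: [0.3946, 0.3227, 0.2034]
ee_rot: [-1.193, 1.222, 1.191]
force: [0.6, 1.6, 0.4]
grip_width: 0.598
t: 1.18
tcp_pos: [0.4663, 0.3038, 0.1732]
ee_rot: [-1.192, 1.224, 1.191]
force: [-0.4, -0.1, -0.2]
grip_width: 0.599
[ 5.780e-01  9.100e-02  6.800e-02  1.551e+00 -1.000e-03  6.020e-01]
```

View pics/w1.png

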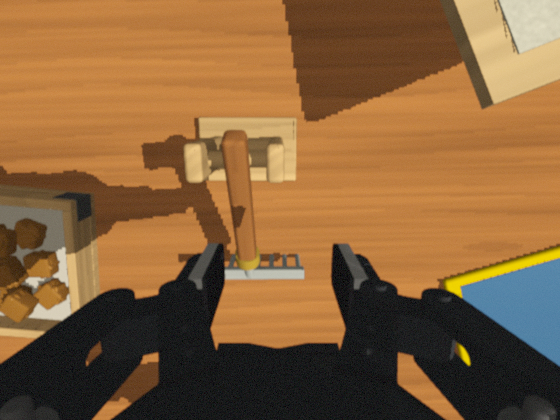

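The wrist view shows the handle end at about (235,135), the teeth bar with its right end at (304,268), and the joint at (248,268). The heap is at the left edge.

```bash
python3 - <<'E'
from h import *
r=lambda *a: ray('w1',*a).round(4)
print('handle end top',r(235,133,.117),'bar right end',r(304,273,.045),'joint',r(248,272,.045),'mid handle',r(242,195,.085))
print('cheeks',r(196,145,.11),r(276,147,.11))
print(monitor.get_state()['tcp_pos'])
E
```

```text
handle end top [0.4091 0.2795 0.117 ] bar right end [0.5419 0.3269 0.045 ] joint [0.5395 0.2743 0.045 ] mid handle [0.4557 0.2777 0.085 ]
cheeks [0.4162 0.2531 0.11  ] [0.4188 0.3043 0.11  ]
[0.46567569 0.30449438 0.17414857]
```

```bash
python3 -m crank '[[0.6,0.091,-0.097,0,-0.013],[0.6,0.091,-0.097,-0.1,-0.013],[0.6,0.091,-0.097,-0.2,-0.013],[0.6,0.091,-0.097,-0.3,-0.013],[0.6,0.091,-0.097,-0.38,-0.013],[0.6,0.091,-0.097,-0.417,-0.013],[0.6,0.091,-0.097,-0.417,-0.013],[0.6,0.091,-0.097,-0.417,-0.013]]' 60
python3 -m crank '[[0.3,0,0,0,0],[0.15,0,0,0,0],[0,0,0,0,0],[0,0,0,0,0],[0,0,0,0,0],[0,0,0,0,0],[0,0,0,0,0]]' 60
```

```text
t: 1.95
tcp_pos: [0.4927, 0.2761, 0.0503]
ee_rot: [-1.186, 1.225, 1.185]
force: [-0.2, -0.4, 0.2]
grip_width: 0.597
t: 2.53
tcp_pos: [0.4936, 0.2767, 0.0521]
ee_rot: [-1.186, 1.222, 1.184]
force: [-0.7, 0.3, 6.7]
grip_width: 0.176
```

```bash
python3 -m crank '[[0,0,0,0.03,0],[0,0,0,0.1,0],[0,0,0,0.2,0],[0,0,0,0.3,0],[0,0,0,0.35,0],[0,0,0,0.35,0],[0,0,0,0.35,0]]'
python3 - <<'E'
from h import *
shot('wrist','w2');shot('scene','s2')
a=cv2.imread('pics/w2.png');b=cv2.imread('pics/s2.png')
cv2.imwrite('pics/c2.png',np.hstack([cv2.resize(a,(420,315)),cv2.resize(b[120:320,180:446],(380,286),interpolation=cv2.INTER_CUBIC)[:,:].copy() if 0 else cv2.copyMakeBorder(cv2.resize(b[120:320,180:440],(380,292)),0,23,0,0,0)]))
E
```

```text
t: 3.12
tcp_pos: [0.494, 0.2769, 0.1579]
ee_rot: [-1.186, 1.22, 1.184]
force: [-0.2, -0.2, -1.9]
grip_width: 0.176
```

View pics/c2.png

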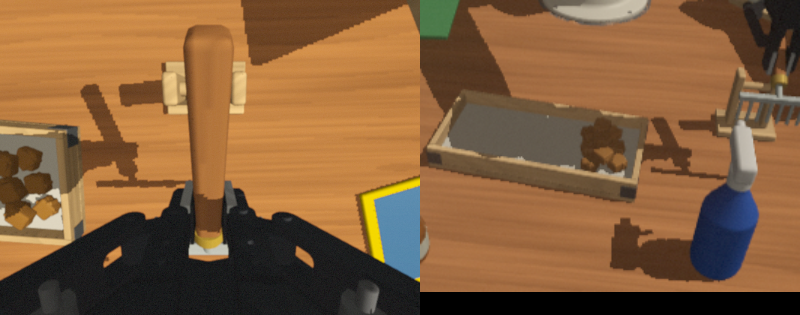

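The rake is held square and lifted. Next I'll enlarge the heap in the w2 and top views to measure where the lumps lie.

```bash
python3 - <<'E'
from h import *
a=cv2.imread('pics/w2.png')[155:335,0:120];b=cv2.imread('pics/top0.png')[190:275,208:290]
cv2.imwrite('pics/c3.png',np.hstack([cv2.resize(a,(400,600),interpolation=cv2.INTER_CUBIC),cv2.copyMakeBorder(cv2.resize(b,(400,415),interpolation=cv2.INTER_CUBIC),0,185,0,0,0)]))
# model: bed level .017+.038.. project tray inner corners at bed/rim in both
c=np.array([.5264,-.0519]);t=np.radians(-6.4);R=np.array([[np.cos(t),-np.sin(t)],[np.sin(t),np.cos(t)]])
for y in(.147,.156):
  for x in(-.066,.066):
    for z in(.017,.038):
      P=[*(c+R@[x,y]),z];print(x,y,z,(proj('w2',P)-[0,155])[0]*3.333,400+(proj('top0',P)-[208,190])[0]*4.878)
E
```

```text
-0.066 0.147 0.017 [276.07135969  82.24622572] [448.01774841 728.88329604]
-0.066 0.147 0.038 [227.02062665  98.00101335] [443.42800714 730.17861368]
0.066 0.147 0.017 [312.13817962 507.22708126] [476.19191872 446.29400452]
0.066 0.147 0.038 [271.15918432 549.71531143] [472.18461159 442.1841893 ]
-0.066 0.156 0.017 [309.50319997  84.78541272] [428.64284599 727.13278826]
-0.066 0.156 0.038 [263.02731964 100.72035561] [423.67922758 728.39450294]
0.066 0.156 0.017 [341.94087979 509.21368689] [457.00544792 444.5319144 ]
0.066 0.156 0.038 [302.99114525 551.80553451] [452.63156927 440.38805059]
```

View pics/c3.png

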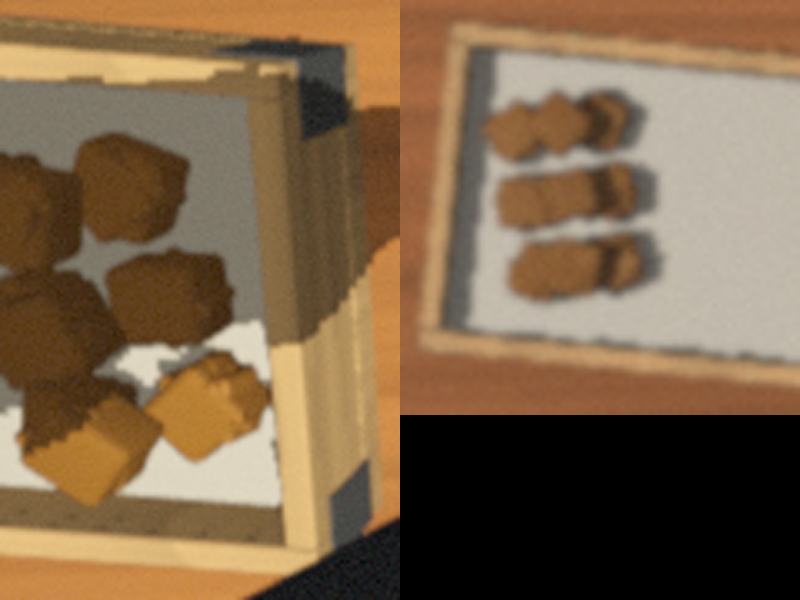

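The heap is two rows of three columns on the bed, about 44 mm apart in y, with three lumps bridging on top. The gap between row 1 and the +y wall is 9 to 27 mm, and the gap between the rows is about 20 mm.

Plan:
1. Turn the rake so its x lies along tray +y and feel the bed on the empty part.
2. Draw off the top layer.
3. Pull from between the rows.

```bash
python3 -m crank '[[0,0,-0.05,0.05,0.15],[0,0,-0.15,0.05,0.3],[0.01,0.01,-0.25,0.05,0.45],[0,0.02,-0.35,0.05,0.6],[0,0.03,-0.45,0.05,0.75],[0,0.04,-0.55,0.05,0.9],[0,0.05,-0.65,0.05,1],[0,0.05,-0.67,0.05,1]]'
python3 -m crank '[[0,0,-0.1,0,0.15],[0,0.02,-0.2,0,0.3],[0,0.04,-0.3,0,0.45],[0,0.05,-0.4,0,0.6],[0,0.05,-0.47,0,0.75],[0,0.05,-0.49,0,0.9],[0,0.05,-0.49,0,0.902],[0,0.05,-0.49,0,0.902]]'
python3 - <<'E'
from h import *
from scipy.spatial.transform import Rotation as R
s=monitor.get_state();M=R.from_rotvec(s['ee_rot']).as_matrix();print(np.degrees(np.arctan2(M[1,2],M[0,2])),s['q'].round(2),s['force'].round(1),s['tcp_pos'].round(4))
E
```

```text
t: 3.88
tcp_pos: [0.5076, 0.0718, 0.1691]
ee_rot: [-1.74, 0.753, 1.742]
force: [0.2, -1.2, -0.7]
grip_width: 0.177
t: 4.55
tcp_pos: [0.5221, -0.0751, 0.1679]
ee_rot: [-2.162, 0.122, 2.168]
force: [-0.0, -0.3, -1.5]
grip_width: 0.174
173.62919351702237 [-0.14  0.02 -0.02  1.54 -0.   -1.6 ] [-0.  -0.3 -1.5] [ 0.5221 -0.0751  0.1679]
```

```bash
python3 -m crank '[[0,0,-0.02,-0.1,0],[0,0.002,-0.02,-0.2,0],[0,0.002,-0.02,-0.27,0],[0,0.002,-0.02,-0.29,0],[0,0.002,-0.02,-0.29,0],[0,0.002,-0.02,-0.29,0]]'
python3 -m crank '[[0,0,0,-0.005,0],[0,0,0,-0.01,0],[0,0,0,-0.01,0]]'
python3 -m crank '[[0,0,0,-0.005,0],[0,0,0,-0.01,0],[0,0,0,-0.01,0]]'
```

```text
t: 5.05
tcp_pos: [0.5229, -0.0804, 0.0817]
ee_rot: [-2.162, 0.123, 2.167]
force: [-0.4, -0.3, -0.6]
grip_width: 0.169
t: 5.3
tcp_pos: [0.5235, -0.0803, 0.0796]
ee_rot: [-2.164, 0.123, 2.165]
force: [-0.4, 0.3, -2.1]
grip_width: 0.174
t: 5.55
tcp_pos: [0.5235, -0.0804, 0.0766]
ee_rot: [-2.163, 0.124, 2.165]
force: [0.0, 0.3, -1.5]
grip_width: 0.175
```

```bash
for i in 1 2; do :; done
python3 -m crank '[[0,0,0,-0.005,0],[0,0,0,-0.01,0],[0,0,0,-0.01,0]]'
python3 -m crank '[[0,0,0,-0.004,0],[0,0,0,-0.007,0],[0,0,0,-0.007,0]]'
```

```text
t: 5.8
tcp_pos: [0.5233, -0.0804, 0.0731]
ee_rot: [-2.163, 0.124, 2.165]
force: [0.7, 0.2, -1.5]
grip_width: 0.175
t: 6.05
tcp_pos: [0.5231, -0.0804, 0.0707]
ee_rot: [-2.162, 0.124, 2.166]
force: [-0.6, -0.7, -1.0]
grip_width: 0.18
```

```bash

python3 -m crank '[[0,0,0,-0.003,0],[0,0,0,-0.005,0],[0,0,0,-0.005,0]]'
python3 -m crank '[[0,0,0,-0.003,0],[0,0,0,-0.005,0],[0,0,0,-0.005,0]]'
```

```text
t: 6.3
tcp_pos: [0.5233, -0.0806, 0.0699]
ee_rot: [-2.163, 0.124, 2.165]
force: [-1.4, -0.8, 3.8]
grip_width: 0.175
t: 6.55
tcp_pos: [0.5234, -0.0808, 0.0695]
ee_rot: [-2.164, 0.125, 2.164]
force: [-4.1, -3.3, 9.9]
grip_width: 0.179
```

Contact is at TCP z≈0.070, so the bed is about 18.5 mm up there. I'll ease off and draw a gentle stroke towards -y.

```bash

python3 -m crank '[[0,-0.002,-0.017,0,0],[0,-0.004,-0.033,0,0],[0,-0.006,-0.05,0,0],[0,-0.007,-0.066,0,0],[0,-0.009,-0.083,0,0],[0,-0.011,-0.1,0,0]]'
python3 -m crank '[[0,-0.003,-0.025,0,0],[0,-0.005,-0.042,0,0],[0,-0.006,-0.058,0,0],[0,-0.008,-0.074,0,0],[0,-0.01,-0.09,0,0]]'
```

```text
t: 7.05
tcp_pos: [0.5201, -0.1112, 0.0696]
ee_rot: [-2.164, 0.125, 2.164]
force: [0.2, 2.7, 2.0]
grip_width: 0.177
t: 7.47
tcp_pos: [0.517, -0.1388, 0.0695]
ee_rot: [-2.164, 0.125, 2.164]
force: [0.5, 2.1, 1.2]
grip_width: 0.169
```

```bash

python3 -m crank '[[0,-0.003,-0.025,-0.001,0],[0,-0.005,-0.042,-0.001,0],[0,-0.006,-0.058,-0.001,0],[0,-0.008,-0.074,-0.001,0],[0,-0.01,-0.09,-0.001,0]]'
python3 -m crank '[[0,-0.003,-0.025,-0.001,0],[0,-0.005,-0.042,-0.001,0],[0,-0.006,-0.058,-0.001,0],[0,-0.008,-0.074,-0.001,0],[0,-0.01,-0.09,-0.001,0]]'
```

```text
t: 7.88
tcp_pos: [0.514, -0.1663, 0.0692]
ee_rot: [-2.164, 0.125, 2.164]
force: [0.4, 2.9, 2.5]
grip_width: 0.177
t: 8.3
tcp_pos: [0.5109, -0.1938, 0.069]
ee_rot: [-2.164, 0.125, 2.164]
force: [0.2, 3.0, 3.0]
grip_width: 0.173
```

```bash

python3 -m crank '[[0,0,0,0.1,0],[0,0.01,0.08,0.2,0],[0,0.03,0.2,0.27,0.05],[0,0.05,0.33,0.27,0.1],[0,0.07,0.46,0.27,0.133],[0,0.09,0.59,0.27,0.133],[0,0.097,0.7,0.27,0.133],[0,0.097,0.72,0.27,0.133]]'
python3 -m crank '[[0,0,0,0,0],[0,0,0.01,-0.08,0],[0,0,0.01,-0.15,0],[0,0,0.01,-0.15,0],[0,0,0.01,-0.15,0]]'
python3 - <<'E'
from h import *
shot('scene','s3');shot('top','t3')
a=cv2.imread('pics/s3.png')[170:260,170:350];b=cv2.imread('pics/t3.png')[180:285,150:360]
cv2.imwrite('pics/c4.png',np.vstack([cv2.resize(a,(600,300),interpolation=cv2.INTER_CUBIC),cv2.resize(b,(600,300),interpolation=cv2.INTER_CUBIC)]))
E
```

```text
t: 8.97
tcp_pos: [0.5401, 0.0256, 0.1491]
ee_rot: [-2.219, 0.009, 2.221]
force: [0.1, 0.7, -1.5]
grip_width: 0.176
t: 9.38
tcp_pos: [0.5392, 0.0273, 0.1032]
ee_rot: [-2.216, 0.011, 2.223]
force: [-0.2, 0.3, -0.9]
grip_width: 0.177
```

View pics/c4.png

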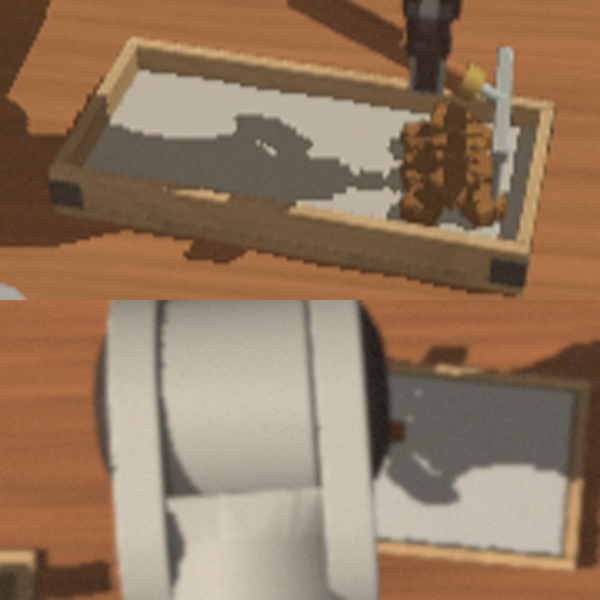

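The scene crop shows the teeth at about (503,150-200), behind the ridge of upper lumps at (450,170). I'll lower just above the first layer and draw.

```bash

python3 -m crank '[[0,0,0,-0.01,0],[0,0,0,-0.02,0],[0,0,0,-0.03,0],[0,0,0,-0.042,0],[0,0,0,-0.042,0]]'
python3 -m crank '[[0,0,-0.012,0,0],[0,-0.002,-0.025,0,0],[0,-0.004,-0.037,0,0],[0,-0.005,-0.05,0,0],[0,-0.007,-0.062,0,0],[0,-0.008,-0.075,0,0]]'
```

```text
t: 9.9
tcp_pos: [0.5402, 0.0277, 0.0919]
ee_rot: [-2.219, 0.01, 2.22]
force: [-0.8, 0.3, -1.6]
grip_width: 0.178
t: 10.4
tcp_pos: [0.5377, 0.0047, 0.092]
ee_rot: [-2.219, 0.011, 2.22]
force: [-0.2, -0.4, -1.1]
grip_width: 0.173
```

```bash

python3 -m crank '[[0,-0.002,-0.02,0,0],[0,-0.003,-0.033,0,0],[0,-0.005,-0.047,0,0],[0,-0.007,-0.06,0,0],[0,-0.008,-0.073,0,0],[0,-0.009,-0.087,0,0],[0,-0.01,-0.1,0,0]]'
python3 -m crank '[[0,-0.002,-0.02,0,0],[0,-0.003,-0.033,0,0],[0,-0.005,-0.047,0,0],[0,-0.007,-0.06,0,0],[0,-0.008,-0.073,0,0],[0,-0.009,-0.087,0,0],[0,-0.01,-0.1,0,0]]'
python3 - <<'E'
from h import *
shot('scene','s4')
cv2.imwrite('pics/c5.png',cv2.resize(cv2.imread('pics/s4.png')[170:260,170:350],(720,360),interpolation=cv2.INTER_CUBIC))
E
```

```text
t: 10.98
tcp_pos: [0.5347, -0.0257, 0.0921]
ee_rot: [-2.219, 0.011, 2.22]
force: [0.3, -0.6, -2.4]
grip_width: 0.173
t: 11.57
tcp_pos: [0.5318, -0.0561, 0.0921]
ee_rot: [-2.22, 0.011, 2.22]
force: [0.2, 0.2, -0.8]
grip_width: 0.176
```

View pics/c5.png

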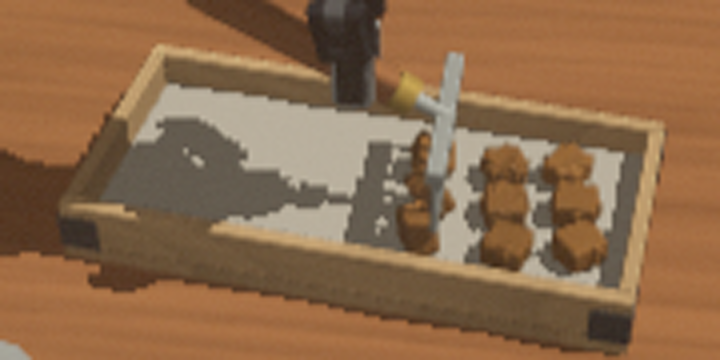

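Very clean. The three upper lumps, near (425,190), are now a row on the bed with a clear gap before rows 2 (505,205) and 1 (575,205). I'll work out their tray coordinates.

```bash
python3 - <<'E'
from h import *
c=np.array([.5264,-.0519]);t=np.radians(-6.4);R=np.array([[np.cos(t),-np.sin(t)],[np.sin(t),np.cos(t)]])
for p in((430,152),(430,195),(418,228),(505,165),(505,203),(507,243),(568,165),(575,203),(579,243)):
  P=ray('s4',170+p[0]/4,170+p[1]/4,.027);print(p,(R.T@(P[:2]-c)*1e3).round(0))
for x in(-.066,.066):
  for y in (-.147,.147):
    print(x,y,((proj('s4',[*(c+R@[x,y]),.038])[0]-170)*4).round(0))
E
```

```text
(430, 152) [-29.  32.]
(430, 195) [ 7. 40.]
(418, 228) [34. 39.]
(505, 165) [-28.  75.]
(505, 203) [ 3. 81.]
(507, 243) [34. 88.]
(568, 165) [-37. 110.]
(575, 203) [ -6. 119.]
(579, 243) [ 25. 126.]
-0.066 -0.147 [155.  55.]
-0.066 0.147 [640. 128.]
0.066 -0.147 [ 70. 197.]
0.066 0.147 [610. 288.]
```

```bash

python3 -m crank '[[0,0,0.01,0.01,0],[0,0.005,0.043,0.01,0],[0,0.005,0.043,0.01,0],[0,0.005,0.043,-0.015,0],[0,0.005,0.043,-0.04,0],[0,0.005,0.043,-0.066,0],[0,0.005,0.043,-0.066,0]]'
python3 -m crank '[[0,0,0,-0.003,0],[0,0,0,-0.006,0],[0,0,0,-0.006,0]]'
```

```text
t: 12.2
tcp_pos: [0.5327, -0.0437, 0.0706]
ee_rot: [-2.218, 0.011, 2.221]
force: [-0.3, 0.2, -1.7]
grip_width: 0.167
t: 12.45
tcp_pos: [0.5329, -0.0441, 0.0699]
ee_rot: [-2.219, 0.012, 2.22]
force: [-3.0, -2.0, 9.0]
grip_width: 0.176
```

```bash

python3 -m crank '[[0,-0.004,-0.017,0,-0.02],[0,-0.008,-0.033,0,-0.04],[0,-0.012,-0.05,0,-0.06],[0,-0.016,-0.066,0,-0.08],[0,-0.02,-0.082,0,-0.1],[0,-0.025,-0.098,0,-0.12],[0,-0.029,-0.114,0,-0.133],[0,-0.033,-0.129,-0.001,-0.133]]'
python3 -m crank '[[0,-0.003,-0.025,-0.001,0],[0,-0.005,-0.042,-0.001,0],[0,-0.006,-0.058,-0.001,0],[0,-0.008,-0.074,-0.001,0],[0,-0.01,-0.09,-0.001,0],[0,-0.012,-0.106,-0.002,0]]'
python3 -m crank '[[0,-0.003,-0.025,-0.001,0],[0,-0.005,-0.042,-0.001,0],[0,-0.006,-0.058,-0.001,0],[0,-0.008,-0.074,-0.001,0],[0,-0.01,-0.09,-0.001,0],[0,-0.012,-0.106,-0.002,0]]'
```

```text
t: 13.12
tcp_pos: [0.523, -0.0833, 0.0697]
ee_rot: [-2.165, 0.126, 2.165]
force: [0.6, 4.1, 3.7]
grip_width: 0.176
t: 13.62
tcp_pos: [0.5194, -0.1154, 0.0693]
ee_rot: [-2.165, 0.125, 2.165]
force: [0.1, 4.6, 5.1]
grip_width: 0.176
t: 14.12
tcp_pos: [0.5159, -0.1476, 0.0688]
ee_rot: [-2.165, 0.125, 2.164]
force: [-0.2, 4.2, 3.3]
grip_width: 0.177
```

```bash

python3 -m crank '[[0,-0.003,-0.025,-0.001,0],[0,-0.005,-0.042,-0.001,0],[0,-0.006,-0.058,-0.001,0],[0,-0.008,-0.074,-0.001,0],[0,-0.01,-0.09,-0.001,0],[0,-0.012,-0.106,-0.002,0],[0,-0.014,-0.122,-0.002,0],[0,-0.014,-0.122,-0.002,0]]'
python3 -m crank '[[0,0,0.005,0.02,0],[0,0,0.01,0.1,0],[0,0.02,0.1,0.15,0.05],[0,0.04,0.22,0.15,0.1],[0,0.05,0.35,0.15,0.133],[0,0.05,0.48,0.15,0.133],[0,0.05,0.54,0.15,0.133],[0,0.05,0.54,0.15,0.133]]'
```

```text
t: 14.78
tcp_pos: [0.5115, -0.1855, 0.0684]
ee_rot: [-2.165, 0.128, 2.165]
force: [-0.6, -0.6, 6.4]
grip_width: 0.177
t: 15.45
tcp_pos: [0.526, -0.0209, 0.113]
ee_rot: [-2.221, 0.012, 2.222]
force: [0.1, -0.4, -1.2]
grip_width: 0.179
```

```bash

python3 -m crank '[[0,0.02,0.03,0,0.07],[0,0.054,0.06,0,0.133],[0,0.054,0.06,-0.03,0.133],[0,0.054,0.06,-0.065,0.133],[0,0.054,0.06,-0.065,0.133],[0,0.054,0.06,-0.065,0.133]]'
python3 - <<'E'
from h import *
shot('scene','s5')
cv2.imwrite('pics/c6.png',cv2.resize(cv2.imread('pics/s5.png')[170:260,185:345],(800,450),interpolation=cv2.INTER_CUBIC))
E
```

```text
t: 15.95
tcp_pos: [0.5411, -0.0038, 0.0921]
ee_rot: [2.165, 0.099, -2.172]
force: [-0.1, -0.4, -1.7]
grip_width: 0.172
```

View pics/c6.png

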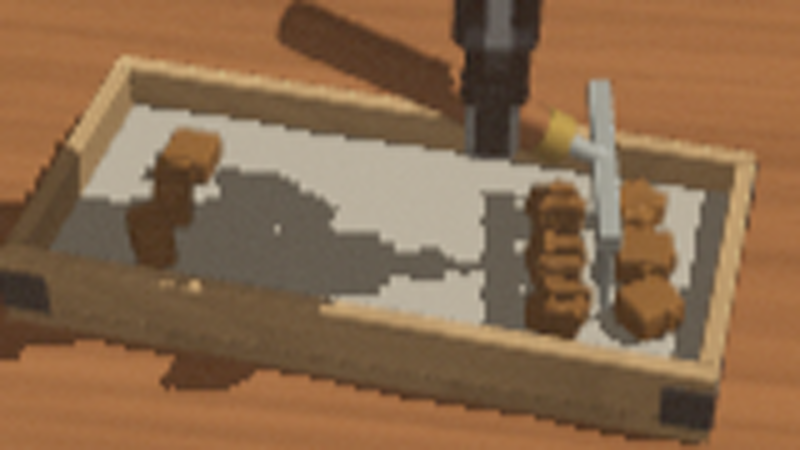

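Row A is in the far third at (150-190,150-240), and the teeth hang over the gap between rows 2 and 1. I'll lower gently.

```bash

python3 -m crank '[[0,0.001,0.002,-0.008,0],[0,0.001,0.002,-0.016,0],[0,0.001,0.002,-0.022,0]]'
python3 -m crank '[[0,0,0,-0.006,0],[0,0,0,-0.012,0],[0,0,0,-0.018,0]]'
python3 -m crank '[[0,0,0,-0.006,0],[0,0,0,-0.012,0],[0,0,0,-0.018,0]]'
```

```text
t: 16.25
tcp_pos: [0.5418, -0.0034, 0.0863]
ee_rot: [2.167, 0.099, -2.171]
force: [-0.6, 0.0, -1.5]
grip_width: 0.173
t: 16.5
tcp_pos: [0.5418, -0.0034, 0.0807]
ee_rot: [2.167, 0.099, -2.171]
force: [-0.5, 0.1, -2.2]
grip_width: 0.177
t: 16.75
tcp_pos: [0.5418, -0.0033, 0.0751]
ee_rot: [2.167, 0.099, -2.171]
force: [0.1, -0.5, -1.1]
grip_width: 0.175
```

```bash

python3 -m crank '[[0,0,0,-0.006,0],[0,0,0,-0.01,0],[0,0,0,-0.012,0]]'
python3 -m crank '[[0,0,0,-0.003,0],[0,0,0,-0.004,0],[0,0,0,-0.004,0]]'
```

```text
t: 17.0
tcp_pos: [0.5417, -0.0033, 0.0713]
ee_rot: [2.167, 0.099, -2.171]
force: [0.2, 0.5, -1.3]
grip_width: 0.173
t: 17.25
tcp_pos: [0.5417, -0.0033, 0.0702]
ee_rot: [2.167, 0.099, -2.171]
force: [-0.2, 0.2, -0.8]
grip_width: 0.174
```

```bash

python3 -m crank '[[0,0,0,-0.003,0],[0,0,0,-0.004,0],[0,0,0,-0.004,0]]'
```

```text
t: 17.5
tcp_pos: [0.5419, -0.0035, 0.0698]
ee_rot: [2.168, 0.098, -2.17]
force: [-2.5, -1.5, 5.5]
grip_width: 0.177
```

```bash

python3 -m crank '[[0,-0.004,-0.018,0,-0.02],[0,-0.008,-0.036,0,-0.04],[0,-0.012,-0.054,0,-0.06],[0,-0.016,-0.072,0,-0.08],[0,-0.02,-0.09,0,-0.1],[0,-0.024,-0.107,0,-0.12],[0,-0.028,-0.125,0,-0.133],[0,-0.032,-0.142,0,-0.133]]'
python3 -m crank '[[0,-0.005,-0.02,0,-0.02],[0,-0.009,-0.038,0,-0.04],[0,-0.013,-0.056,-0.001,-0.06],[0,-0.017,-0.074,-0.001,-0.08],[0,-0.021,-0.092,-0.001,-0.1],[0,-0.025,-0.11,-0.001,-0.12],[0,-0.029,-0.127,-0.001,-0.133],[0,-0.033,-0.142,-0.001,-0.133]]'
python3 -m crank '[[0,0,0,0,0],[0,0,0.005,0.02,0],[0,0,0.01,0.1,0],[0,0,0.01,0.2,0],[0,0,0.01,0.3,0],[0,0,0.01,0.4,0],[0,0,0.01,0.4,0]]'
python3 - <<'E'
from h import *
shot('scene','s6');shot('wrist','w6')
cv2.imwrite('pics/c7.png',np.vstack([cv2.resize(cv2.imread('pics/s6.png')[170:260,185:345],(640,360),interpolation=cv2.INTER_CUBIC),cv2.copyMakeBorder(cv2.resize(cv2.imread('pics/w6.png'),(320,240)),0,0,0,320,0)]))
E
```

```text
t: 18.17
tcp_pos: [0.5321, -0.0468, 0.0698]
ee_rot: [-2.219, 0.016, 2.221]
force: [-0.7, 0.3, -0.1]
grip_width: 0.175
t: 18.83
tcp_pos: [0.5221, -0.09, 0.0694]
ee_rot: [-2.164, 0.13, 2.167]
force: [0.3, 1.4, 0.4]
grip_width: 0.178
t: 19.42
tcp_pos: [0.5238, -0.0871, 0.1959]
ee_rot: [-2.173, 0.132, 2.159]
force: [0.5, 0.5, -0.8]
grip_width: 0.174
```

View pics/c7.png

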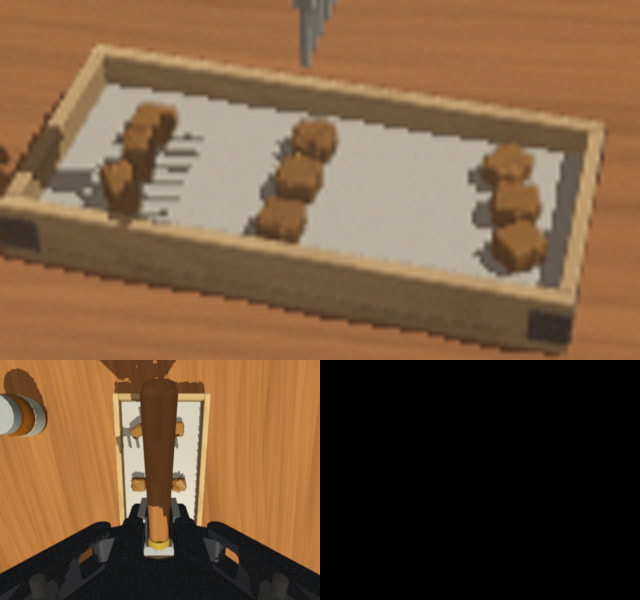

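Three neat rows of three now lie on the boards, one per third. I'll check the coordinates and carry the rake back to the rest.

```bash
python3 - <<'E'
from h import *
c=np.array([.5264,-.0519]);t=np.radians(-6.4);R=np.array([[np.cos(t),-np.sin(t)],[np.sin(t),np.cos(t)]])
for p in((153,120),(138,145),(121,187),(315,137),(300,175),(281,218),(508,162),(515,201),(520,243)):
  P=ray('s6',185+p[0]/4,170+p[1]/4,.027);print(p,(R.T@(P[:2]-c)*1e3).round(0))
E
python3 -m crank '[[0,-0.01,0.05,0,-0.15],[0,-0.02,0.15,0,-0.3],[0,-0.03,0.25,0,-0.45],[0,-0.04,0.35,0,-0.6],[0,-0.05,0.45,0,-0.75],[0,-0.06,0.55,0,-0.9],[0,-0.06,0.6,0,-1],[0,-0.06,0.6,0,-1]]'
python3 -m crank '[[0,0,0.1,0,-0.15],[0,-0.01,0.2,0,-0.3],[0,-0.02,0.3,0,-0.45],[0,-0.03,0.4,0,-0.6],[0,-0.04,0.5,0,-0.75],[0,-0.04,0.6,0,-0.9],[0,-0.04,0.61,0,-0.9],[0,-0.04,0.61,0,-0.9]]'
python3 - <<'E'
from h import *
from scipy.spatial.transform import Rotation as R
s=monitor.get_state();M=R.from_rotvec(s['ee_rot']).as_matrix();print(np.degrees(np.arctan2(M[1,2],M[0,2])),s['tcp_pos'].round(4))
E
```

```text
(153, 120) [-27. -98.]
(138, 145) [ -4. -99.]
(121, 187) [ 33. -97.]
(315, 137) [-35.  -2.]
(300, 175) [-1. -2.]
(281, 218) [36. -4.]
(508, 162) [-39. 110.]
(515, 201) [ -8. 119.]
(520, 243) [ 25. 126.]
t: 20.18
tcp_pos: [0.5038, 0.0956, 0.1889]
ee_rot: [-1.682, 0.822, 1.69]
force: [-0.6, -0.2, -1.8]
grip_width: 0.175
t: 20.85
tcp_pos: [0.4914, 0.2792, 0.1872]
ee_rot: [-1.181, 1.233, 1.193]
force: [-0.0, 0.4, -1.6]
grip_width: 0.177
88.16168660785081 [0.4914 0.2792 0.1872]
```

```bash

python3 -m crank '[[0,0.007,-0.008,-0.05,0],[0,0.007,-0.008,-0.12,0],[0,0.007,-0.008,-0.2,0],[0,0.007,-0.008,-0.28,0],[0,0.007,-0.008,-0.36,0],[0,0.007,-0.008,-0.41,0],[0,0.007,-0.008,-0.41,0],[0,0.007,-0.008,-0.41,0]]'
python3 -m crank '[[0,0,0,-0.007,0],[0,0,0,-0.014,0],[0,0,0,-0.022,0],[0,0,0,-0.022,0]]'
```

```text
t: 21.52
tcp_pos: [0.493, 0.2752, 0.0635]
ee_rot: [-1.182, 1.235, 1.194]
force: [1.3, -0.3, -1.2]
grip_width: 0.172
t: 21.85
tcp_pos: [0.4932, 0.2752, 0.0571]
ee_rot: [-1.182, 1.234, 1.194]
force: [0.3, 0.5, -2.0]
grip_width: 0.177
```

```bash

python3 -m crank '[[0,0,0,-0.005,0],[0,0,0,-0.01,0],[0,0,0,-0.013,0],[0,0,0,-0.013,0]]'
python3 -m crank '[[0,0,0,-0.003,0],[0,0,0,-0.005,0],[0,0,0,-0.005,0]]'
```

```text
t: 22.18
tcp_pos: [0.4931, 0.2752, 0.053]
ee_rot: [-1.182, 1.235, 1.194]
force: [1.3, -0.8, -2.1]
grip_width: 0.172
t: 22.43
tcp_pos: [0.4932, 0.2753, 0.0521]
ee_rot: [-1.182, 1.234, 1.194]
force: [-2.2, -1.1, 3.3]
grip_width: 0.173
```

```bash

python3 -m crank '[[0.2,0,0,0,0],[0.25,0,0,0,0],[0.35,0,0,0,0],[0.5,0,0,0,0],[0.6,0,0,0,0],[0.6,0,0,0,0],[0.6,0,0,0,0]]' 20
python3 -m crank '[[0.6,0,0,0.05,0],[0.6,0,0,0.12,0],[0.6,0,0,0.22,0],[0.6,0,0,0.34,0],[0.6,-0.05,0.05,0.5,0],[0.6,-0.1,0.1,0.6,0],[0.6,-0.1,0.1,0.6,0]]'
python3 - <<'E'
from h import *
shot('scene','s7');shot('wrist','w7')
cv2.imwrite('pics/c8.png',np.vstack([cv2.resize(cv2.imread('pics/s7.png')[140:280,180:460],(600,300),interpolation=cv2.INTER_CUBIC),cv2.copyMakeBorder(cv2.resize(cv2.imread('pics/w7.png'),(400,300)),0,0,0,200,0)]))
E
```

```text
t: 23.02
tcp_pos: [0.4932, 0.2753, 0.0521]
ee_rot: [-1.182, 1.234, 1.194]
force: [-0.4, -0.6, 0.4]
grip_width: 0.6
t: 23.6
tcp_pos: [0.4628, 0.3075, 0.239]
ee_rot: [-1.182, 1.225, 1.193]
force: [0.7, -0.1, 1.0]
grip_width: 0.598
```

View pics/c8.png

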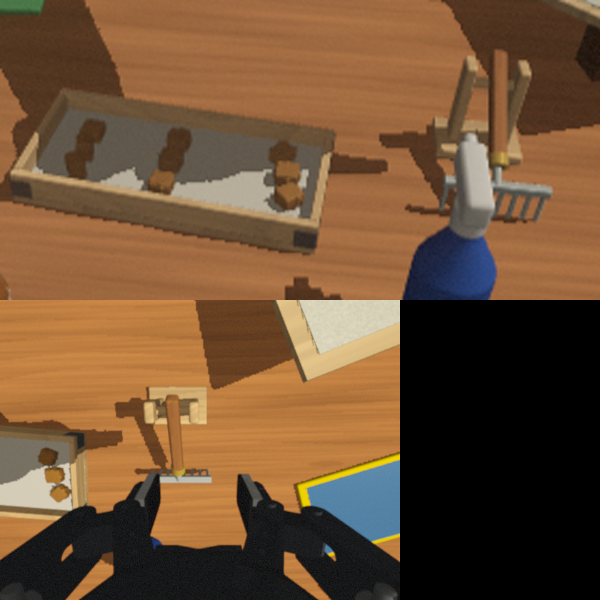

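The rake stands in its rest, with the handle between the cheeks at (173,410) and the teeth bar at (180,478), and the three rows lie in the tray. I'll hand the job in.

```bash
python3 -c "
from plant import job_done; print(job_done())"
```

```text
the job is handed in; nothing more can be done
None
```

I raked the lumps into three rows of three, laid the rake back in its rest and handed the job in at about 24 s of the 72 s allowed. `job_done()` gives no verdict, so everything below is from my own checks.

**What I did:** I felt the bed at about 18.5 mm above the table and drew the teeth along the empty end with about 3–5 N net. I then skimmed the three upper lumps off the heap. One pull took those to the far third, and a second pull took the front row to the middle third.

**Lumps:** The last measured rows lie at y ≈ -98, -3 and +110 to +126 mm in the tray frame, one row per third. They look to be all on the boards with none piled. The lumps were last measured before the rake went back; the final picture still shows the same three rows.

**Rake:** It stands in its rest with the handle between the cheeks, set down with about 5 N. That comes from the final pictures and the set-down force only; I did not measure its position or tilt after letting go.

**Forces:** The highest net force between rake and bed that I read was about 11.5 N, against the 20 N limit. Force on single lumps could not be measured separately, but nothing unusual showed at the wrist.

**Disagreements:**
- **Bed contact:** in the last stroke contact came about 1 mm lower than the slope I had felt predicted. The rake may have shifted slightly in the grip.
- **Contact at the end of that stroke:** net force there fell to roughly 1.5–2 N. The earlier strokes held about 3–7 N.

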